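# Clamp a pair of soles to cool

## Robot

A 6-joint arm with a two-finger parallel gripper is mounted at the origin on the work surface. World frame = base frame: x ahead of the robot, y to its left, z up, the work surface at z = 0. Lengths are in m, angles in rad, forces in N, time in s.
With the tool pointing down it reaches from about 0.35 to 0.925 m from the base axis. Payload 6.4 kg.
Tool frame: the origin (TCP) lies on the centre line of the jaws, within the pads' length; the fingertips stand 14 mm ahead of it and the grasp point (between the pads) lies 5 mm behind it; y points along the fingers, z is the direction in which the jaws open and shut, and the axes are right-handed (so a half turn about y gives the same grasp; the last joint's range is limited). The gripper opens to 85 mm and grips with 20 to 120 N. Pads are 22 mm wide; open, the fingers measure 114 mm over their backs; the gripper's body (76 mm by 85 mm) begins 54 mm behind the grasp point. The pads swing forward as they close: fully open they stand 13 mm farther back than shut.
Start: joints at [-1.424, 0.245, 1.558, -0, 1.339, -0.174], TCP at [0.205, -0.617, 0.245] pointing down, gripper open.
Joint ranges: [-3.13, 3.13], [-1.02, 2.26], [0.13, 2.54], [-0.95, 4.09], [0.21, 2.88], [-2.74, 2.74]. Speed limits (rad/s): [2.57, 2.57, 3.14, 3.14, 3.14, 3.14].

## Interface

Orientations are given as a unit quaternion [w, x, y, z].
In Python, from rig import readout, eyes, sign_off gives the robot as it stands.
- The arm moves only by the tool send_rows, never from a script. Its argument "targets" is a list that holds one entry, the list of rows, each a list of 7 numbers: the opening in per cent of the stroke, from 0 (shut) to 100 (fully open), then the shift along the tool's x, y, z in m, then the turn, a rotation vector about the tool's x, y, z in rad. In form: [[[claw, x, y, z, rx, ry, rz], ...]]. A call has 1 to 20 rows; each row shifts and turns the commanded pose from where the row before left it, along the tool's axes as they then stand; what a row does not reach is not made up. A row lasts 1/12 s, in which the tool goes at most 41.7 mm and 7.16 degrees, less where a joint would pass 70% of its speed; a pose out of reach is approached as far as the arm can. A call with a gripper value outside its range is refused whole. The fingers move at their own pace and stop on an object; the grip force is fixed at half the most. Time passes only in rows, so rows that do not move let the fingers close. It gives the time, the measured TCP pose, the force and the opening at its end, in the units of the state.
- readout.get_state(): the state, without advancing time (a new reading comes with each control period).
- eyes.snapshot(name): name is "side" or "top" or "wrist"; returns a dict with "color" (384x512x3 uint8, blue, green, red), "mtx" (3x3 intrinsics, pixels), "view" (4x4, takes a point from world to camera coordinates). Camera axes: x right, y up, looking along -z (the intrinsics and any distortion apply to the point x, -y, -z); pixel columns grow to the right and rows downward; lengths in m; the calibration is good to about 2 mm. A picture is of the moment at which its call begins. There is no depth.
- sign_off(): hands the job in, once; it reports no verdict.
The state is a dict: "time": time; "joints": joint angles; "qd": joint speeds; "effort": joint torques, N m; "ee_pos": TCP position; "ee_rot": TCP orientation; "ft_force": force on the tool from outside, world axes, zero at the start; "torque": the same for the moment, N m; "width": opening from 0.0 (shut) to 1.0 (fully open).
Only numpy, scipy, OpenCV 4.12 (cv2) and the standard library are available. Lean on these libraries where they do the work, as an engineer would, in place of code of your own. Each camera call takes 0.05 s, during which the arm holds its last target.

## Task

From the raked rack take the pair of long soles that stand face to face, both together in one grasp, and lower them as a pair into the cooling clamp until both stand on its bed on their straight edges, upright, lengthwise along the jaws and about centred on them, before you let go. Then push the sliding jaw up to them so that both are held flat between the jaws. Leave the short pair, the odd sole and everything else on the bench where they are.

Things in the scene. Friction and masses are not known exactly. Their poses are not given: they have to be found in the camera images.
- long_a_mid (a point): One of two rigid black soles, face to face: 235 mm long (y), 80 wide at the ball, 55 at the waist, 12 thick, 110 g, tan footbed towards its mate. Point: mid-thickness, 40 mm up from the straight long edge it stands on, 10 mm toewards of mid-length, near the centre of mass (sole 72 wide there). x: thickness; y: to the toe; z: across the width, away from the straight edge; in the rack z leans 30 degrees from vertical.
- long_b_mid (a point): The other long sole of that pair, its mirror image, touching long_a on its +x side (the two together are 24 mm thick): same size, point and axes.
- short_a_mid (a point): One of the pair of short (child's) soles in another rest of the rack, not to be moved: 174 x 59 x 10 mm; point in mid-thickness, 30 mm up from its straight edge. Axes as for the long soles.
- short_b_mid (a point): The other short sole of that pair.
- odd_mid (a point): A single long sole without a mate, alone in the third rest, not to be moved; same shape, point and axes as the long soles.
- rack: Fixed sole rack: blue tube frame 290 (x) x 116 (y) x 20 mm, origin at the centre of its underside. On it three rests 85 mm apart along x (which holds what varies): bent strips with a 66 mm leaf leaning 30 degrees, top towards -x, and a 44 mm foot square to it. Soles stand on the feet, along y, straight edge about 40 mm above the bench. Strips lie 36 to 60 mm either side of y = 0; the middle is free for fingers.
- clamp: Fixed cooling clamp: grey base 300 (x) x 160 (y) mm, origin at its underside, two steel bed rails with their top 24 mm above the bench, fixed jaw at +x, jaw sliding on rods at -x. Each jaw is two beech-faced pads at 36 to 86 mm either side of the middle line, 62 mm high above the bed; between the pads a 72 mm opening for fingers holds nothing higher than 16 mm above the bed.
- seat (a point): The foot of the fixed jaw's face: on the top of the bed, on the clamp's middle line, in the plane of the face. x points into the fixed jaw (soles stand on its -x side), y along the jaws, z up.
- jaw (a joint): Travel of the sliding jaw along the clamp's +x, m: 0 fully open (115 mm between the jaw faces), the clear gap is 0.115 minus this value; at the start 0 to 0.02. It slides against about 4 N of friction and stays where it is left.
- knob (a point): Centre of the top of the black knob on the sliding jaw: upright cylinder 26 mm in diameter, 36 mm tall, on a thinner 20 mm neck, its top 70 mm above the bed, its axis 62 mm behind (-x) the sliding jaw's face. The jaw's block under it reaches 24 mm behind the axis and 15 mm above the bed. The jaw can be pushed by the knob from behind.
- last: Bystander: orange plastic shoe last standing on its sole, 240 x 84 x 102 mm; origin at the underside.
- hammer: Bystander: hammer 240 mm long, lying at the back.
- tin: Bystander: adhesive tin, 84 mm in diameter, 100 mm tall.
- tape: Bystander: roll of paper tape, 90 mm in diameter, 24 mm high.
- brush: Bystander: brush 190 mm long, lying.
- cup: Bystander: aluminium cup, 76 mm in diameter, 90 mm tall.
- chalk: Bystander: small cardboard box 75 x 50 x 22 mm.

How it is judged:
By the outcome, as a careful person would: the job done as asked, in the order asked, and still so for the second after the job is handed in, with the robot touching nothing.
It also fails if it takes over 50 s, if anything falls off the work surface, if the arm or the gripper's body presses on something with over 40 N, if the wrist force passes 120 N, or if a joint passes its speed limit or range.

## Working session

There is one attempt and no reset: what is moved stays moved. The work goes in short steps, Python scripts to look and compute and a tool call to move; the robot and the scene stay as the last step left them, time stands still between calls to the robot, and variables do not carry over. Pictures are saved under pics/ and viewed, and the job is handed in when it is done.

Besides the shell and the picture viewer there is one more tool, called after "Emit:" in YAML: its name, and indented under it one key for each argument. send_rows: Moves the arm, as the interface text tells. Its arguments: {"type":"object","properties":{"targets":{"type":"array"}},"required":["targets"]}

```bash
ls; mkdir -p pics; python3 - <<'E'
from rig import readout, eyes
import cv2,numpy as np
print(readout.get_state())
for n in ["side","top","wrist"]:
    s=eyes.snapshot(n); cv2.imwrite(f"pics/{n}0.png",s["color"]); np.savez(f"pics/{n}0.npz",**s)
    print(n,s["mtx"].round(1).tolist(),s["view"].round(3).tolist(),[k for k in s])
E
```

```text
pics
{'time': 0.0, 'joints': array([-1.42409675e+00,  2.45830896e-01,  1.55901493e+00,  3.17998582e-05,
        1.33867702e+00, -1.74064443e-01]), 'qd': array([ 0.00066239, -0.00046898,  0.00164201, -0.00060309, -0.00165128,
        0.00085508]), 'effort': array([ 2.81772218e-04, -4.29512036e+01, -3.26125717e+01, -1.53651567e-04,
        5.37044602e-03, -8.36745926e-06]), 'ee_pos': array([ 0.20489642, -0.61630797,  0.24416903]), 'ee_rot': array([ 0.11293931, -0.11289876,  0.69871432, -0.6973499 ]), 'ft_force': array([ 0.37504277, -0.46922957, -0.92179031]), 'torque': array([ 0.00208582, -0.0305819 ,  0.05766655]), 'width': 1.00051676192698}
side [[421.4, 0.0, 249.7], [0.0, 421.4, 193.9], [0.0, 0.0, 1.0]] [[0.974, -0.226, -0.012, -0.539], [0.144, 0.578, 0.803, -0.145], [-0.174, -0.784, 0.595, -1.683], [0.0, 0.0, 0.0, 1.0]] ['color', 'mtx', 'view']
top [[450.9, 0.0, 260.9], [0.0, 450.9, 191.1], [0.0, 0.0, 1.0]] [[0.0, -1.0, 0.008, -0.033], [0.99, 0.001, 0.142, -0.545], [-0.142, 0.008, 0.99, -1.373], [0.0, 0.0, 0.0, 1.0]] ['color', 'mtx', 'view']
wrist [[268.7, 0.0, 251.3], [0.0, 268.7, 186.9], [0.0, 0.0, 1.0]] [[0.315, -0.949, -0.001, -0.65], [0.906, 0.301, -0.296, 0.039], [0.281, 0.092, 0.955, -0.38], [0.0, 0.0, 0.0, 1.0]] ['color', 'mtx', 'view']
```

View pics/side0.png

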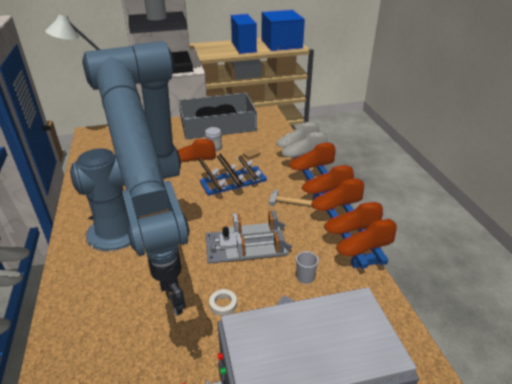

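View pics/top0.png

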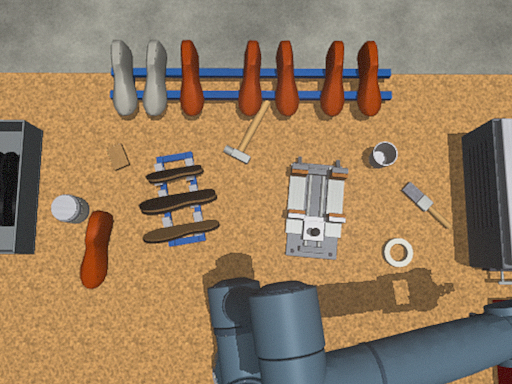

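View pics/wrist0.png

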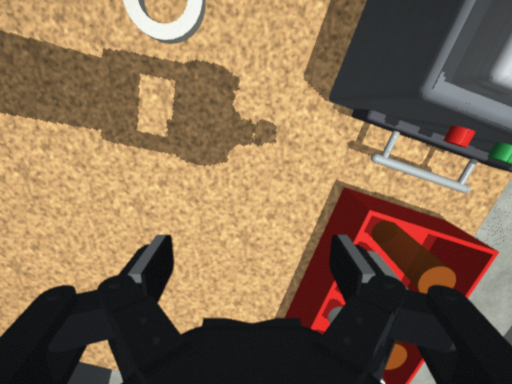

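```bash
python3 - <<'E'
import cv2
t=cv2.imread("pics/top0.png")
a=cv2.resize(t[140:255,130:230],None,fx=5,fy=5,interpolation=cv2.INTER_CUBIC); cv2.imwrite("pics/t_rack.png",a)
a=cv2.resize(t[150:265,275:360],None,fx=5,fy=5,interpolation=cv2.INTER_CUBIC); cv2.imwrite("pics/t_clamp.png",a)
t=cv2.imread("pics/side0.png")
a=cv2.resize(t[145:270,190:300],None,fx=4.5,fy=4.5,interpolation=cv2.INTER_CUBIC); cv2.imwrite("pics/s_both.png",a)
E
```

```text
(no output)
```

View pics/t_rack.png

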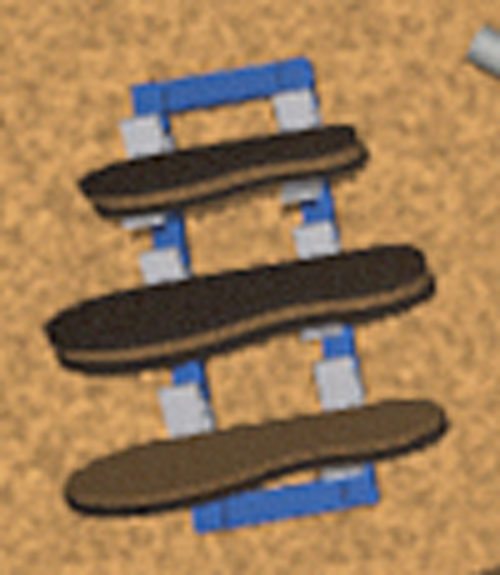

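View pics/t_clamp.png

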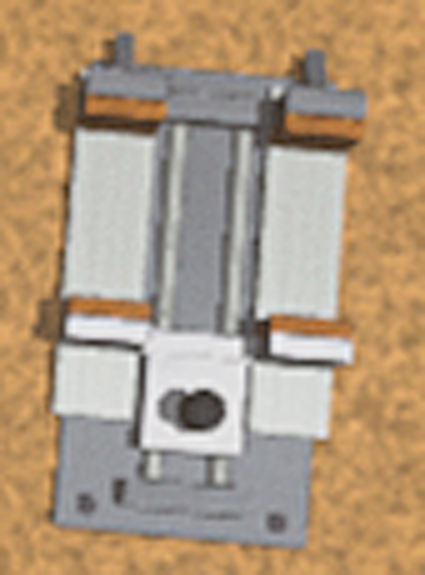

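View pics/s_both.png

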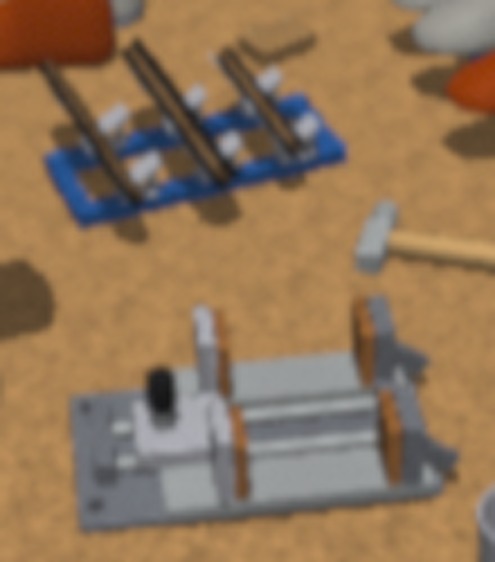

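```bash
cat > h.py <<'E'
import numpy as np,cv2
from scipy.spatial.transform import Rotation as R
def load(n): return dict(np.load(f"pics/{n}.npz"))
def ray(s,u,v):
    V=s["view"];Rm=V[:3,:3];c=-Rm.T@V[:3,3]
    d=np.linalg.inv(s["mtx"])@np.array([u,v,1.]);d=np.array([d[0],-d[1],-d[2]])
    return c,Rm.T@d
def plane(s,u,v,z):
    c,d=ray(s,u,v);return c+d*(z-c[2])/d[2]
def planen(s,u,v,p,n):
    c,d=ray(s,u,v);return c+d*((p-c)@n)/(d@n)
def proj(s,P):
    P=np.atleast_2d(P);q=P@s["view"][:3,:3].T+s["view"][:3,3]
    q=q*[1,-1,-1];q=q@s["mtx"].T;return q[:,:2]/q[:,2:]
def tri(obs):
    A=np.zeros((3,3));b=np.zeros(3)
    for s,u,v in obs:
        c,d=ray(s,u,v);d=d/np.linalg.norm(d);M=np.eye(3)-np.outer(d,d);A+=M;b+=M@c
    return np.linalg.solve(A,b)
def Rq(q): return R.from_quat([q[1],q[2],q[3],q[0]]).as_matrix()
def snap(n,tag):
    from rig import eyes
    s=eyes.snapshot(n);cv2.imwrite(f"pics/{tag}.png",s["color"]);np.savez(f"pics/{tag}.npz",**s);return s
E
python3 - <<'E'
from h import *
s=load("top0");hsv=cv2.cvtColor(s["color"],cv2.COLOR_BGR2HSV)
m=cv2.inRange(hsv,(100,120,60),(125,255,255));m[:140]=0;m[260:]=0;m[:,:130]=0;m[:,230:]=0
pts=cv2.findNonZero(m)
r=cv2.minAreaRect(pts);print(r,cv2.boxPoints(r))
B=[plane(s,u,v,.02)for u,v in cv2.boxPoints(r)]
for b in B:print(b.round(4))
print(np.mean(B,0).round(4),[np.linalg.norm(B[i]-B[(i+1)%4]).round(4) for i in range(4)])
st=dict(q=[0.11293931,-0.11289876,0.69871432,-0.6973499]);print(Rq(st['q']).round(3))
# clamp: knob top approx crop (202,410) -> 
print("knob",plane(s,275+203/5,150+410/5,.094))
for u,v in [(85,70),(365,98),(305,547),(53,522)]:
    print(plane(s,275+u/5,150+v/5,.01).round(3))
# fixed jaw faces top edge: front top edge z=.086
for u,v in [(85,113),(365,137),(68,310),(352,330)]: print('pad',plane(s,275+u/5,150+v/5,.086).round(4))
E
```

```text
((180.2016143798828, 198.59490966796875), (89.65396881103516, 36.49483108520508), 81.09828186035156) [[155.23746 157.13147]
 [191.29272 151.48425]
 [205.16577 240.05835]
 [169.1105  245.70557]]
[0.6571 0.306  0.02  ]
[0.6759 0.1911 0.02  ]
[0.393  0.1415 0.02  ]
[0.3755 0.2534 0.02  ]
[0.5254 0.223  0.02  ] [np.float64(0.1164), np.float64(0.2871), np.float64(0.1133), np.float64(0.2865)]
[[-0.949 -0.     0.315]
 [-0.315  0.002 -0.949]
 [-0.    -1.    -0.002]]
knob [ 0.41453788 -0.19449191  0.094     ]
[ 0.638 -0.133  0.01 ]
[ 0.62  -0.313  0.01 ]
[ 0.333 -0.268  0.01 ]
[ 0.349 -0.11   0.01 ]
pad [ 0.5953 -0.1266  0.086 ]
pad [ 0.5808 -0.2971  0.086 ]
pad [ 0.4749 -0.1152  0.086 ]
pad [ 0.463  -0.2861  0.086 ]
```

```bash
cat >> h.py <<'E'
def rack_R(yaw,tilt):  # tool orientation: fingers down, tilted 'tilt' so tip goes +x', z opens along +x'
    c,s_=np.cos(tilt),np.sin(tilt)
    M=np.array([[0,s_,c],[-1,0,0],[0,-c,s_]])
    return R.from_euler('z',yaw).as_matrix()@M
def pose():
    from rig import readout
    st=readout.get_state();return st["ee_pos"],Rq(st["ee_rot"]),st
def plan(p,Rm,wps,claw,ds=.036,da=np.radians(6.3)):
    """wps: list of (pos,R). returns rounded rows"""
    rows=[];p=p.copy();Rm=Rm.copy()
    for P,Q in wps:
        rv=R.from_matrix(Rm.T@Q).as_rotvec()
        n=int(max(1,np.ceil(np.linalg.norm(P-p)/ds),np.ceil(np.linalg.norm(rv)/da)))
        for k in range(n,0,-1):
            rv=R.from_matrix(Rm.T@Q).as_rotvec()/k
            sh=Rm.T@(P-p)/k
            row=[claw]+[round(float(x),3) for x in sh]+[round(float(x),3) for x in rv]
            rows.append(row);p=p+Rm@np.array(row[1:4]);Rm=Rm@R.from_rotvec(row[4:]).as_matrix()
    return rows,p,Rm
def show(rows):
    for i in range(0,len(rows),20): print("["+",".join(str([int(r[0])]+r[1:]).replace(" ","") for r in rows[i:i+20])+"]")
E
python3 - <<'E'
from h import *
s=load("wrist0");V=s["view"];c=-V[:3,:3].T@V[:3,3]
p,Rm,_=pose();print("cam in tool",Rm.T@(c-p),(V[:3,:3]@Rm).round(3).tolist())
Q=rack_R(np.radians(10.3),np.radians(30))
ctr=np.array([.525,.223,.07]); P=ctr-Q[:,1]*.21+Q[:,0]*0.0
print(P,Q.round(2))
rows,_,_=plan(p,Rm,[(np.array([.45,-.2,.33]),R.from_matrix(Rm).as_matrix()@R.from_rotvec([0,-.7,0]).as_matrix()),(P,Q)],70)
show(rows)
E
```

```text
cam in tool [-0.07563909 -0.129575    0.00036417] [[0.0, -0.0, 1.0], [-0.955, 0.296, 0.0], [-0.296, -0.955, -0.0]]
[0.42169207 0.20422577 0.25186533] [[ 0.18  0.49  0.85]
 [-0.98  0.09  0.15]
 [ 0.   -0.87  0.5 ]]
[[70,-0.026,-0.006,-0.023,0.0,-0.05,-0.0],[70,-0.027,-0.006,-0.021,0.0,-0.05,-0.0],[70,-0.028,-0.006,-0.02,0.0,-0.05,-0.0],[70,-0.029,-0.006,-0.019,0.0,-0.05,-0.0],[70,-0.03,-0.006,-0.017,0.0,-0.05,-0.0],[70,-0.031,-0.006,-0.016,0.0,-0.05,-0.0],[70,-0.032,-0.006,-0.014,0.0,-0.05,-0.0],[70,-0.032,-0.006,-0.012,0.0,-0.05,-0.0],[70,-0.033,-0.006,-0.011,0.0,-0.05,-0.0],[70,-0.033,-0.006,-0.009,0.0,-0.05,-0.0],[70,-0.034,-0.006,-0.007,0.0,-0.05,-0.0],[70,-0.034,-0.006,-0.006,0.0,-0.05,-0.0],[70,-0.034,-0.007,-0.004,0.0,-0.05,-0.0],[70,-0.034,-0.006,-0.003,0.0,-0.05,-0.0],[70,-0.027,0.007,-0.02,0.042,-0.059,0.016],[70,-0.029,0.006,-0.018,0.042,-0.059,0.016],[70,-0.029,0.006,-0.017,0.042,-0.06,0.016],[70,-0.03,0.006,-0.015,0.042,-0.059,0.016],[70,-0.031,0.006,-0.014,0.042,-0.06,0.016],[70,-0.032,0.006,-0.012,0.041,-0.059,0.016]]
[[70,-0.032,0.005,-0.01,0.042,-0.06,0.016],[70,-0.033,0.006,-0.008,0.041,-0.059,0.016],[70,-0.033,0.006,-0.007,0.041,-0.06,0.016],[70,-0.034,0.006,-0.005,0.042,-0.059,0.015],[70,-0.034,0.006,-0.003,0.041,-0.06,0.016],[70,-0.033,0.007,-0.002,0.042,-0.059,0.015]]
```

Emit:
send_rows:
  targets:
    - [[70,-0.026,-0.006,-0.023,0.0,-0.05,0.0],[70,-0.027,-0.006,-0.021,0.0,-0.05,0.0],[70,-0.028,-0.006,-0.02,0.0,-0.05,0.0],[70,-0.029,-0.006,-0.019,0.0,-0.05,0.0],[70,-0.03,-0.006,-0.017,0.0,-0.05,0.0],[70,-0.031,-0.006,-0.016,0.0,-0.05,0.0],[70,-0.032,-0.006,-0.014,0.0,-0.05,0.0],[70,-0.032,-0.006,-0.012,0.0,-0.05,0.0],[70,-0.033,-0.006,-0.011,0.0,-0.05,0.0],[70,-0.033,-0.006,-0.009,0.0,-0.05,0.0],[70,-0.034,-0.006,-0.007,0.0,-0.05,0.0],[70,-0.034,-0.006,-0.006,0.0,-0.05,0.0],[70,-0.034,-0.007,-0.004,0.0,-0.05,0.0],[70,-0.034,-0.006,-0.003,0.0,-0.05,0.0],[70,0,0,0,0,0,0],[70,0,0,0,0,0,0]]

```text
time: 1.48
ee_pos: [0.45, -0.199, 0.3305]
ee_rot: [-0.346, 0.346, -0.616, 0.617]
ft_force: [0.4, -0.8, -0.6]
width: 0.7
```

```bash
python3 - <<'E'
from h import *
p,Rm,st=pose();print(st["time"],p,Rm.round(3).tolist(),st["width"],st["joints"].round(2))
s=snap("wrist","wrist1")
E
```

```text
1.4833 [ 0.45002538 -0.19896552  0.33054059] [[-0.52, 0.0, 0.854], [-0.854, -0.001, -0.52], [0.0, -1.0, 0.001]] 0.7003010241512024 [-0.65 -0.2   1.85 -0.    1.48 -0.1 ]
```

View pics/wrist1.png

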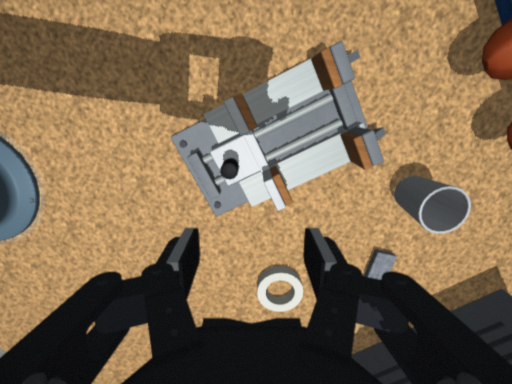

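```bash
python3 - <<'E'
import cv2
t=cv2.imread("pics/wrist1.png")
cv2.imwrite("pics/w1z.png",cv2.resize(t[35:220,170:390],None,fx=3.5,fy=3.2*3.5/3.2,interpolation=cv2.INTER_CUBIC))
E
```

```text
(no output)
```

View pics/w1z.png

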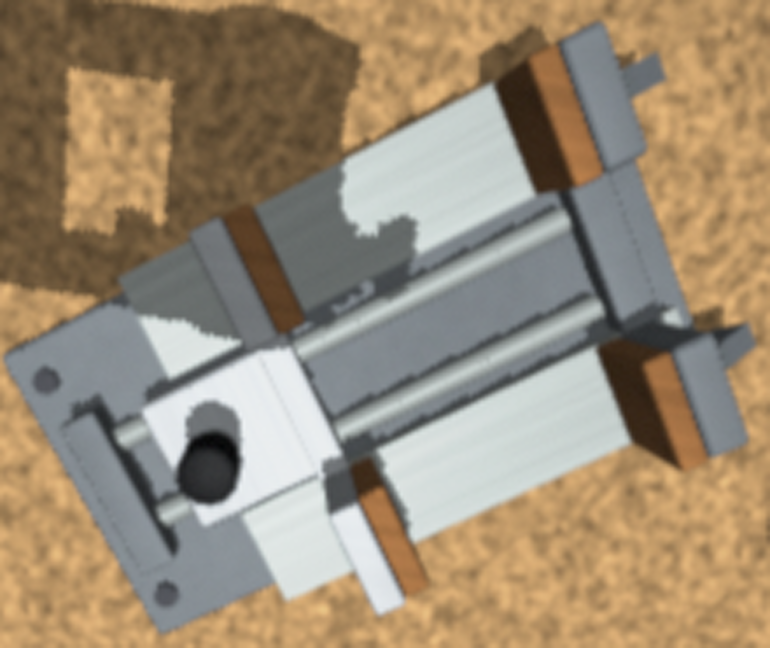

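Emit:
send_rows:
  targets:
    - [[70,-0.027,0.007,-0.02,0.042,-0.059,0.016],[70,-0.029,0.006,-0.018,0.042,-0.059,0.016],[70,-0.029,0.006,-0.017,0.042,-0.06,0.016],[70,-0.03,0.006,-0.015,0.042,-0.059,0.016],[70,-0.031,0.006,-0.014,0.042,-0.06,0.016],[70,-0.032,0.006,-0.012,0.041,-0.059,0.016],[70,-0.032,0.005,-0.01,0.042,-0.06,0.016],[70,-0.033,0.006,-0.008,0.041,-0.059,0.016],[70,-0.033,0.006,-0.007,0.041,-0.06,0.016],[70,-0.034,0.006,-0.005,0.042,-0.059,0.015],[70,-0.034,0.006,-0.003,0.041,-0.06,0.016],[70,-0.033,0.007,-0.002,0.042,-0.059,0.015],[60,0,0,0,0,0,0],[60,0,0,0,0,0,0]]

```text
time: 2.7
ee_pos: [0.4206, 0.2038, 0.2503]
ee_rot: [0.664, -0.386, 0.32, -0.555]
ft_force: [0.4, -1.3, 0.3]
width: 0.601
```

```bash
python3 - <<'E'
from h import *
p,Rm,st=pose();print(st["time"],p,Rm.round(3).tolist(),st["width"],st["joints"].round(2))
s=snap("wrist","wrist2")
E
```

```text
2.7 [0.42059424 0.20377709 0.25032732] [[0.18, 0.49, 0.853], [-0.984, 0.088, 0.157], [0.002, -0.867, 0.497]] 0.6009466918974692 [ 0.22 -0.52  2.29 -0.03  0.85  0.05]
```

View pics/wrist2.png

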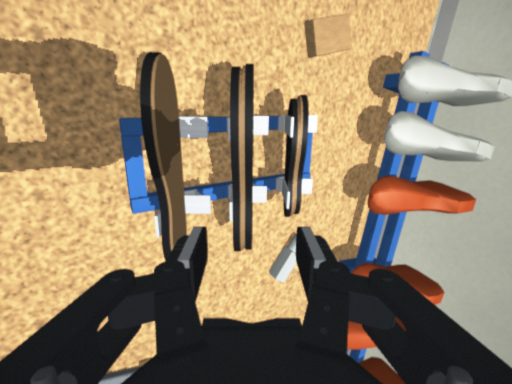

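```bash
python3 - <<'E'
import cv2
t=cv2.imread("pics/wrist2.png")
cv2.imwrite("pics/w2z.png",cv2.resize(t[50:260,120:330],None,fx=2.8,fy=2.8,interpolation=cv2.INTER_CUBIC))
from h import *
s=load("wrist2")
g=cv2.cvtColor(s["color"],cv2.COLOR_BGR2HSV)
for v in range(62,256,8): print(v,[int(x) for x in s["color"][v,226:260,2]])
E
```

```text
62 [136, 135, 154, 177, 207, 233, 233, 233, 234, 236, 237, 238, 238, 237, 237, 235, 233, 234, 232, 230, 231, 238, 241, 243, 239, 235, 231, 233, 235, 228, 219, 219, 228, 232]
70 [141, 143, 143, 141, 122, 68, 30, 24, 27, 24, 27, 26, 32, 62, 98, 106, 114, 128, 118, 77, 38, 29, 27, 28, 28, 27, 44, 126, 212, 229, 231, 236, 239, 240]
78 [138, 142, 145, 139, 108, 47, 29, 29, 29, 30, 29, 33, 56, 101, 134, 145, 149, 152, 135, 69, 35, 29, 29, 31, 29, 29, 55, 142, 229, 242, 240, 234, 229, 227]
86 [146, 140, 130, 119, 80, 40, 34, 34, 31, 34, 31, 37, 75, 133, 159, 156, 166, 163, 136, 66, 34, 32, 34, 33, 34, 32, 53, 124, 190, 187, 197, 223, 236, 237]
94 [128, 140, 152, 144, 82, 41, 36, 37, 34, 35, 35, 44, 90, 150, 174, 174, 175, 170, 149, 71, 39, 37, 39, 37, 37, 36, 55, 137, 227, 245, 238, 231, 235, 241]
102 [131, 131, 132, 121, 70, 44, 42, 43, 41, 40, 40, 49, 100, 164, 179, 184, 189, 187, 159, 76, 46, 44, 43, 44, 42, 45, 77, 179, 248, 250, 249, 248, 246, 243]
110 [119, 123, 132, 125, 73, 49, 48, 46, 47, 47, 48, 59, 111, 174, 191, 193, 193, 185, 150, 72, 50, 51, 51, 49, 48, 51, 71, 156, 233, 233, 
[... 2202 characters left out ...]
 178, 241, 244, 243, 236, 229, 235, 248]
230 [245, 233, 226, 218, 211, 213, 196, 89, 42, 41, 44, 44, 48, 90, 154, 188, 189, 185, 161, 82, 45, 42, 45, 45, 48, 88, 185, 246, 249, 246, 244, 244, 245, 245]
238 [240, 239, 240, 242, 241, 231, 199, 95, 41, 36, 36, 37, 40, 79, 141, 177, 180, 178, 159, 77, 39, 36, 35, 36, 39, 82, 162, 226, 237, 244, 247, 245, 244, 248]
246 [224, 233, 243, 245, 243, 238, 221, 145, 56, 30, 33, 33, 35, 60, 113, 159, 157, 146, 126, 71, 35, 31, 30, 32, 45, 111, 198, 233, 238, 240, 231, 227, 236, 245]
254 [232, 228, 230, 237, 246, 250, 250, 245, 244, 241, 237, 231, 229, 231, 237, 241, 234, 229, 233, 240, 242, 238, 236, 235, 235, 237, 238, 238, 238, 241, 243, 244, 243, 237]
```

View pics/w2z.png

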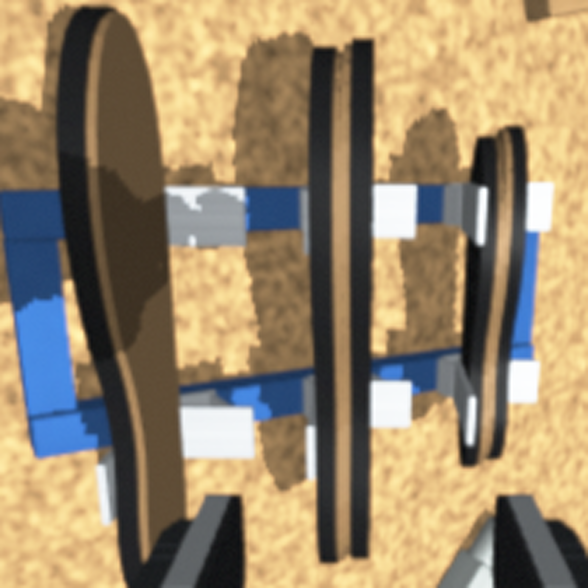

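```bash
python3 - <<'E'
from h import *
w=load("wrist2");t=load("top0");p,Rm,_=pose()
T=tri([(w,242,65.5),(t,139.7,206.5)]);H=tri([(w,242,249.5),(t,216.8,196)])
for q in (T,H): print(q.round(4),(Rm.T@(q-p)).round(4),proj(w,q).round(1),proj(t,q).round(1))
print(np.linalg.norm(T-H))
# camera in tool now
c=-w["view"][:3,:3].T@w["view"][:3,3];print(Rm.T@(c-p),(w["view"][:3,:3]@Rm).round(3).tolist())
# rack frame blue in wrist: corners of far bar at z=.02
for u,v in [(120,118),(133,212),(310,120),(308,178)]: print(plane(w,u,v,.02).round(4))
E
```

```text
[0.4933 0.3368 0.0641] [-0.1194  0.2091 -0.0114] [[242.3  64.5]] [[140.1 206.5]]
[0.5263 0.1036 0.0731] [ 0.116   0.1973 -0.0148] [[240.9 250.3]] [[216.4 195.5]]
0.23573704279352806
[-0.07608511 -0.12915204 -0.00039646] [[-0.002, 0.002, 1.0], [-0.955, 0.296, -0.003], [-0.296, -0.955, 0.001]]
[0.3735 0.2552 0.02  ]
[0.3937 0.1432 0.02  ]
[0.6507 0.2956 0.02  ]
[0.6724 0.1994 0.02  ]
```

Emit:
send_rows:
  targets:
    - [[60,-0.004,0.025,-0.004,0,0.01,0],[60,-0.004,0.035,-0.004,0,0,0],[60,-0.004,0.035,-0.003,0,0,0],[60,0,0.025,0,0,0,0],[60,0,0,0,0,0,0]]

```text
time: 3.17
ee_pos: [0.4685, 0.2214, 0.1369]
ee_rot: [0.659, -0.384, 0.327, -0.557]
ft_force: [-1.1, 0.6, -0.5]
width: 0.599
```

```bash
python3 - <<'E'
from h import *
p,Rm,st=pose();print(st["time"],p,Rm.round(3).tolist(),st["width"],st["joints"].round(2))
s=snap("wrist","wrist3")
s=snap("side","side3")
cv2.imwrite("pics/s3z.png",cv2.resize(s["color"][110:240,150:310],None,fx=4,fy=4))
E
```

```text
3.1667 [0.46846638 0.22138607 0.13694333] [[0.165, 0.484, 0.859], [-0.986, 0.083, 0.143], [-0.002, -0.871, 0.491]] 0.5987528324217767 [ 0.24 -0.17  2.26 -0.07  0.54  0.12]
```

View pics/wrist3.png

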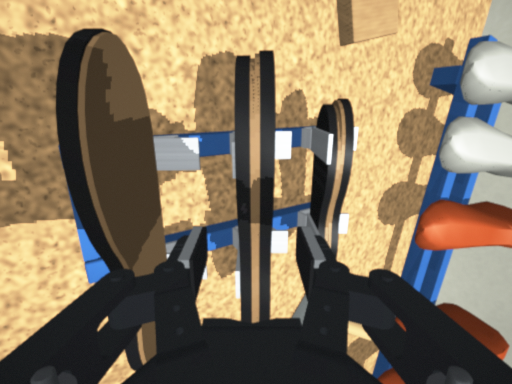

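View pics/s3z.png

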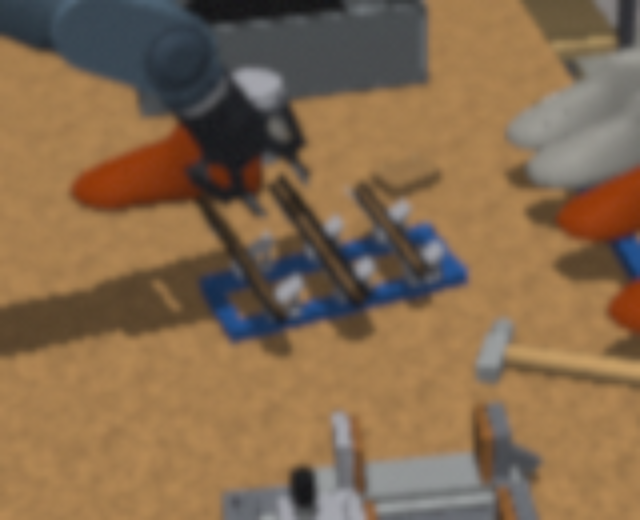

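Emit:
send_rows:
  targets:
    - [[60,0,0.02,0.001,0,0,0],[60,0,0.02,0.001,0,0,0],[60,0,0.02,0,0,0,0],[60,0,0.014,0,0,0,0],[60,0,0,0,0,0,0]]

```text
time: 3.68
ee_pos: [0.5084, 0.2301, 0.0801]
ee_rot: [0.662, -0.381, 0.323, -0.558]
ft_force: [0.4, 0.5, -0.9]
width: 0.599
```

```bash
python3 - <<'E'
from h import *
p,Rm,st=pose();print(st["time"],p,st["width"],st["ft_force"].round(1))
s=snap("wrist","wrist4")
s=snap("side","side4")
cv2.imwrite("pics/s4z.png",cv2.resize(s["color"][110:240,150:310],None,fx=4,fy=4))
E
```

```text
3.6833 [0.50844485 0.23013432 0.0801297 ] 0.5989232735490984 [ 0.4  0.5 -0.9]
```

View pics/wrist4.png

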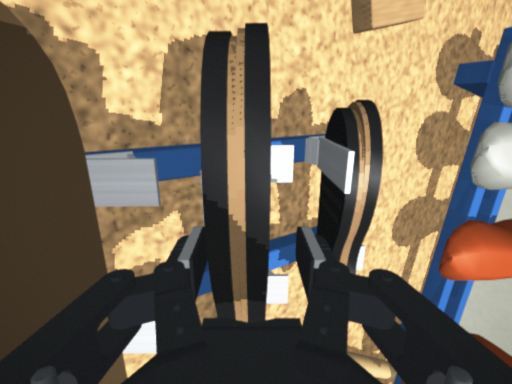

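View pics/s4z.png

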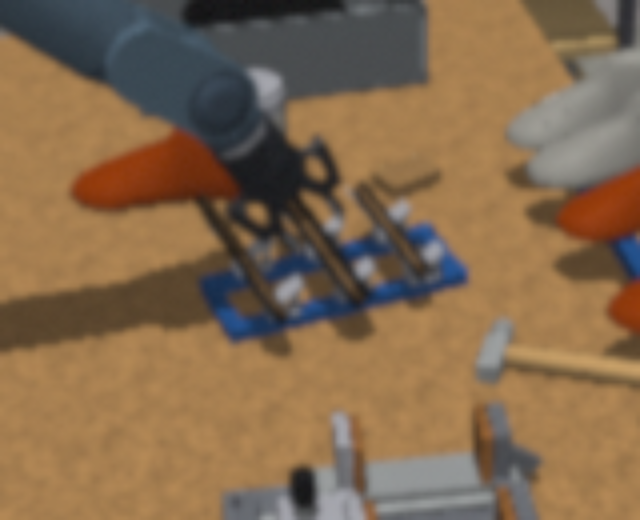

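```bash
python3 - <<'E'
from h import *
p,Rm,st=pose();Q=rack_R(np.radians(10.3),np.radians(30))
print(Rm.round(3).tolist(),R.from_matrix(Rm.T@Q).as_rotvec().round(4), st["qd"].round(3))
E
```

```text
[[0.169, 0.495, 0.852], [-0.986, 0.088, 0.144], [-0.004, -0.865, 0.503]] [-0.003  -0.0107  0.002 ] [ 0.009 -0.019  0.005 -0.001 -0.006  0.001]
```

Emit:
send_rows:
  targets:
    - [[60,0,0.0,-0.002,0,-0.006,0],[60,0,0,-0.0025,0,0,0],[60,0,0,0,0,0,0]]

```text
time: 4.03
ee_pos: [0.5031, 0.2304, 0.078]
ee_rot: [0.664, -0.383, 0.321, -0.556]
ft_force: [-0.1, -0.3, -0.4]
width: 0.599
```

```bash
python3 - <<'E'
from h import *
p,Rm,st=pose();Q=rack_R(np.radians(10.3),np.radians(30))
print(p,Rm.round(3).tolist(),R.from_matrix(Rm.T@Q).as_rotvec().round(4), st["qd"].round(3))
s=snap("wrist","wrist5")
for v in (60,120,180,230,280,305): 
    r=s["color"][v,190:300,2].astype(int);k=np.where(r<75)[0]+190;print(v,k.min(),k.max(),[int(a) for a in k[1:][np.diff(k)>2]])
E
```

```text
[0.50307897 0.23042361 0.07804083] [[0.175, 0.493, 0.852], [-0.985, 0.088, 0.151], [-0.0, -0.865, 0.501]] [-0.0013 -0.0035  0.0014] [ 0.002  0.014 -0.005  0.001 -0.001 -0.   ]
60 221 286 [263]
120 219 287 [263]
180 220 285 [263]
230 201 299 [221, 262, 297]
280 190 279 [224, 260]
305 190 275 [227, 259]
```

View pics/wrist5.png

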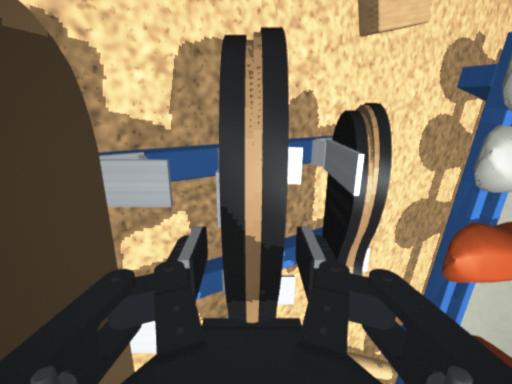

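Emit:
send_rows:
  targets:
    - [[0,0,0,0,0,0,0],[0,0,0,0,0,0,0],[0,0,0,0,0,0,0],[0,0,0,0,0,0,0],[0,0,0,0,0,0,0],[0,0,0,0,0,0,0],[0,0,0,0,0,0,0],[0,0,0,0,0,0,0]]

```text
time: 4.75
ee_pos: [0.5041, 0.2307, 0.078]
ee_rot: [0.664, -0.382, 0.321, -0.556]
ft_force: [-2.2, -0.3, 6.1]
width: 0.274
```

```bash
python3 - <<'E'
from h import *
p,Rm,st=pose()
print(p,Rm.round(3).tolist(),st["width"],st["ft_force"].round(1),st["torque"].round(2))
# clamp from wrist1 zoom picks (crop origin 170,35 scale 3.5)
w=load("wrist1");t=load("top0")
W=lambda u,v:(w,170+(u+.5)/3.5-.5,35+(v+.5)/3.5-.5)
T=lambda u,v:(t,275+(u+.5)/5-.5,150+(v+.5)/5-.5)
def pr(n,*a): print(n,np.round(a[0],4))
pr("knobW",plane(*W(208,467),.094));pr("knobT",plane(*T(203,410),.094))
# fixed jaw front top edge corners at z .086 (wood front top)
fj=[W(528,52),W(575,188),W(640,350),W(685,470)]
for q in fj: pr("fjW front-top",plane(*q,.086))
fb=[W(497,85),W(536,195),W(600,345),W(632,440)]
for q in fb: pr("fjW foot",plane(*q,.024))
for q in [(85,120),(163,128),(280,137),(362,146)]: pr("fjT front bottom?",plane(*T(*q),.086))
for q in [(257,208),(302,320),(372,465),(428,585)]: pr("sj front top",plane(*W(*q),.086))
for q in [(5,355),(162,632)]: pr("base",plane(*W(*q),.008))
E
```

```text
[0.50410976 0.23072575 0.07800335] [[0.175, 0.494, 0.852], [-0.985, 0.088, 0.151], [-0.001, -0.865, 0.502]] 0.2736686133254853 [-2.2 -0.3  6.1] [-0.09  0.03 -0.04]
knobW [ 0.4183 -0.1925  0.094 ]
knobT [ 0.4157 -0.1933  0.094 ]
fjW front-top [ 0.5978 -0.1249  0.086 ]
fjW front-top [ 0.5919 -0.1752  0.086 ]
fjW front-top [ 0.5873 -0.2424  0.086 ]
fjW front-top [ 0.5824 -0.2962  0.086 ]
fjW foot [ 0.5988 -0.1278  0.024 ]
fjW foot [ 0.593  -0.1756  0.024 ]
fjW foot [ 0.5888 -0.2487  0.024 ]
fjW foot [ 0.5825 -0.2966  0.024 ]
fjT front bottom? [ 0.5922 -0.1254  0.086 ]
fjT front bottom? [ 0.5874 -0.1729  0.086 ]
fjT front bottom? [ 0.5819 -0.2441  0.086 ]
fjT front bottom? [ 0.5765 -0.2939  0.086 ]
sj front top [ 0.4866 -0.1193  0.086 ]
sj front top [ 0.4798 -0.1634  0.086 ]
sj front top [ 0.4743 -0.2278  0.086 ]
sj front top [ 0.4687 -0.2854  0.086 ]
base [ 0.3487 -0.1099  0.008 ]
base [ 0.3335 -0.2677  0.008 ]
```

Emit:
send_rows:
  targets:
    - [[0,0,-0.005,0,0,0,0],[0,0,-0.015,0.001,0,0,0],[0,0,-0.02,0,0,0,0],[0,0,-0.025,0,0,0,0],[0,0,-0.025,0,0,0,0],[0,0,-0.025,0,0,0,0],[0,0,-0.02,0,0,0,0],[0,0,-0.01,0,0,0,0],[0,0,0,0,0,0,0]]

```text
time: 5.5
ee_pos: [0.4324, 0.218, 0.2048]
ee_rot: [0.665, -0.382, 0.321, -0.556]
ft_force: [1.2, 1.2, -2.5]
width: 0.275
```

```bash
python3 - <<'E'
from h import *
p,Rm,st=pose();print(st["time"],p,st["width"],st["ft_force"].round(1),st["torque"].round(2))
s=snap("wrist","wrist6")
s=snap("side","side6")
cv2.imwrite("pics/s6z.png",cv2.resize(s["color"][100:270,150:310],None,fx=3.5,fy=3.5))
s=snap("top","top6")
Q=rack_R(np.radians(-5.3),0)
xc=np.array([np.cos(np.radians(-5.3)),np.sin(np.radians(-5.3)),0]);yc=np.array([-xc[1],xc[0],0])
P=np.array([.590,-.2105,0])-.020*xc+.012*yc+[0,0,.20]
print(P)
rows,_,_=plan(p,Rm,[(np.array([.47,.1,.25]),rack_R(np.radians(3),np.radians(8))),(P,Q)],0,ds=.028,da=np.radians(4));print(len(rows));show(rows)
E
```

```text
5.5 [0.43238906 0.21800925 0.20477998] 0.27469494202263306 [ 1.2  1.2 -2.5] [-0.06  0.39 -0.03]
[ 0.57119395 -0.19670389  0.2       ]
18
[[0,0.02,-0.005,0.006,-0.064,0.02,-0.007],[0,0.02,-0.005,0.006,-0.064,0.02,-0.007],[0,0.02,-0.006,0.006,-0.064,0.019,-0.007],[0,0.021,-0.006,0.006,-0.065,0.02,-0.007],[0,0.02,-0.006,0.007,-0.064,0.019,-0.007],[0,0.02,-0.007,0.006,-0.065,0.02,-0.007],[0,0.025,0.005,0.007,-0.012,0.012,-0.001],[0,0.025,0.005,0.007,-0.012,0.012,-0.001],[0,0.025,0.005,0.007,-0.012,0.012,-0.001],[0,0.025,0.005,0.008,-0.011,0.012,-0.001],[0,0.025,0.005,0.008,-0.012,0.012,-0.001],[0,0.025,0.005,0.008,-0.011,0.012,-0.001],[0,0.025,0.005,0.009,-0.012,0.012,-0.001],[0,0.024,0.005,0.009,-0.011,0.012,-0.001],[0,0.024,0.004,0.009,-0.012,0.012,-0.0],[0,0.024,0.004,0.01,-0.011,0.012,-0.001],[0,0.024,0.005,0.01,-0.012,0.012,-0.0],[0,0.025,0.004,0.01,-0.011,0.012,-0.001]]
```

View pics/wrist6.png

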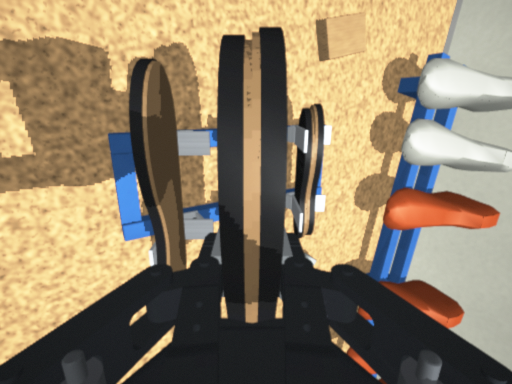

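View pics/s6z.png

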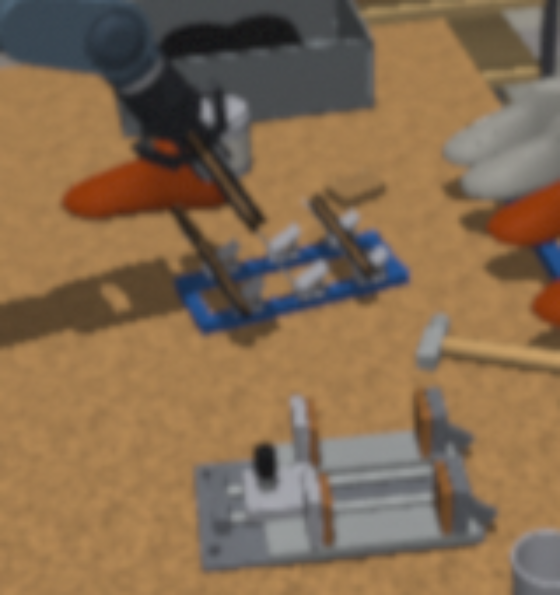

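```bash
python3 - <<'E'
from h import *
s=load("wrist6");p,Rm,_=pose()
for v,u in ((28,272),(36,232)):
  for y in (.0,.015):
    q=planen(s,u,v,p+Rm[:,1]*y,Rm[:,1]);print(u,v,y,(Rm.T@(q-p)).round(4))
E
```

```text
272 28 0.0 [-0.1069 -0.      0.0116]
272 28 0.015 [-0.1104  0.015   0.0127]
232 36 0.0 [-0.1037 -0.     -0.0059]
232 36 0.015 [-0.107   0.015  -0.0068]
```

Emit:
send_rows:
  targets:
    - [[0,0.02,-0.005,0.006,-0.064,0.02,-0.007],[0,0.02,-0.005,0.006,-0.064,0.02,-0.007],[0,0.02,-0.006,0.006,-0.064,0.019,-0.007],[0,0.021,-0.006,0.006,-0.065,0.02,-0.007],[0,0.02,-0.006,0.007,-0.064,0.019,-0.007],[0,0.02,-0.007,0.006,-0.065,0.02,-0.007],[0,0.025,0.005,0.007,-0.012,0.012,-0.001],[0,0.025,0.005,0.007,-0.012,0.012,-0.001],[0,0.025,0.005,0.007,-0.012,0.012,-0.001],[0,0.025,0.005,0.008,-0.011,0.012,-0.001],[0,0.025,0.005,0.008,-0.012,0.012,-0.001],[0,0.025,0.005,0.008,-0.011,0.012,-0.001],[0,0.025,0.005,0.009,-0.012,0.012,-0.001],[0,0.024,0.005,0.009,-0.011,0.012,-0.001],[0,0.024,0.004,0.009,-0.012,0.012,0.0],[0,0.024,0.004,0.01,-0.011,0.012,-0.001],[0,0.024,0.005,0.01,-0.012,0.012,0.0],[0,0.025,0.004,0.01,-0.011,0.012,-0.001],[0,0,0,0,0,0,0],[0,0,0,0,0,0,0]]

```text
time: 7.32
ee_pos: [0.5713, -0.1983, 0.1957]
ee_rot: [0.475, -0.477, 0.525, -0.522]
ft_force: [-0.2, 0.6, -2.4]
width: 0.274
```

```bash
python3 - <<'E'
from h import *
p,Rm,st=pose();print(st["time"],p,st["width"],st["ft_force"].round(1),st["torque"].round(2))
Q=rack_R(np.radians(-5.3),0);print(R.from_matrix(Rm.T@Q).as_rotvec().round(4),st["qd"].round(3))
s=snap("wrist","wrist7")
s=snap("side","side7")
cv2.imwrite("pics/s7z.png",cv2.resize(s["color"][120:280,170:330],None,fx=3.7,fy=3.7))
s=snap("top","top7")
cv2.imwrite("pics/t7z.png",cv2.resize(s["color"][130:270,250:390],None,fx=4,fy=4))
E
```

```text
7.3167 [ 0.57132279 -0.19832808  0.19566743] 0.2740298107816957 [-0.2  0.6 -2.4] [-0.01  0.05 -0.08]
[ 0.0055 -0.0022 -0.0007] [ 0.031 -0.042  0.03   0.005  0.009 -0.002]
```

View pics/wrist7.png

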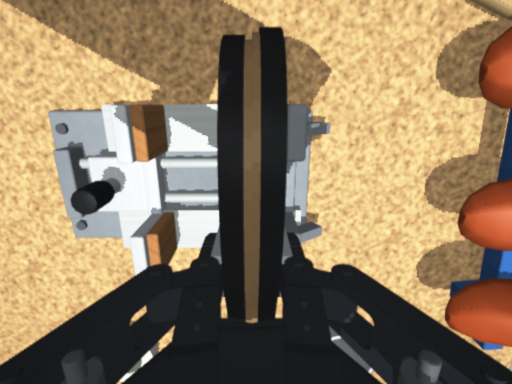

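View pics/s7z.png

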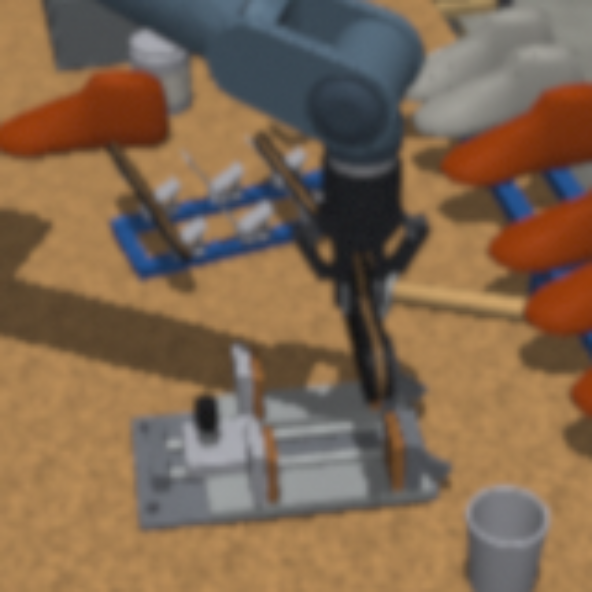

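View pics/t7z.png

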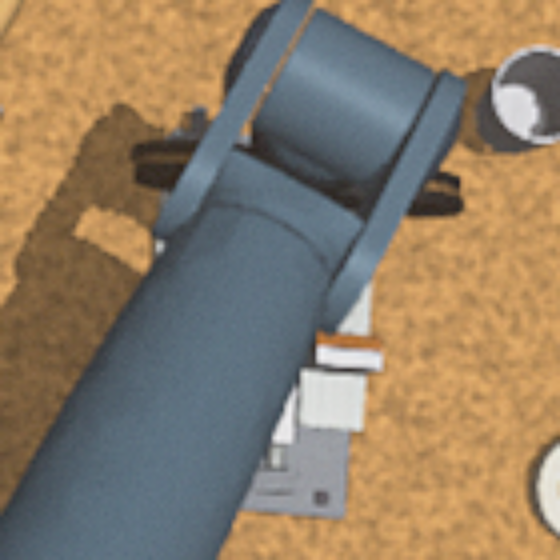

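```bash
python3 - <<'E'
from h import *
s=load("wrist7")
cv2.imwrite("pics/w7z.png",cv2.resize(s["color"][85:275,40:340],None,fx=2.6,fy=2.6,interpolation=cv2.INTER_CUBIC))
E
```

```text
(no output)
```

View pics/w7z.png

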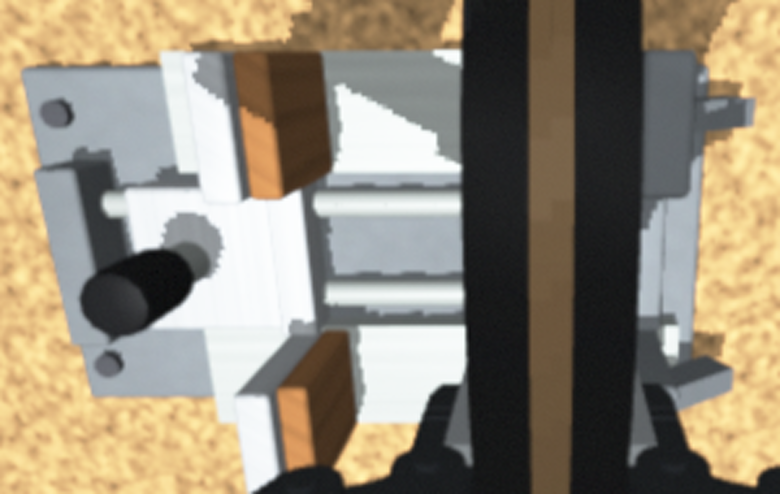

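```bash
python3 - <<'E'
from h import *
s=load("wrist7")
xc=np.array([np.cos(np.radians(-5.3)),np.sin(np.radians(-5.3)),0]);yc=np.array([-xc[1],xc[0],0]);seat=np.array([.59,-.2105,.024])
C=lambda q:((q-seat)@xc*1e3).round(1).tolist(),
def f(n,u,v,z):
    q=plane(s,40+(u+.5)/2.6-.5,85+(v+.5)/2.6-.5,z);print(n,q.round(4),"clamp mm",round((q-seat)@xc*1e3,1),round((q-seat)@yc*1e3,1))
f("knob",116,302,.094)
f("sj top pad1 far",232,52,.086);f("sj top pad1 near",250,197,.086);f("sj top pad2 far",280,385,.086)
f("rod1",316,203,.034);f("rod1",460,203,.034);f("rod2",330,293,.034);f("rod2",460,291,.034)
f("fixed pad back top far",700,55,.086);f("fj pad inner back",690,195,.086)
E
```

```text
knob [ 0.417 -0.194  0.094] clamp mm -173.8 0.5
sj top pad1 far [ 0.4738 -0.1144  0.086 ] clamp mm -124.5 84.9
sj top pad1 near [ 0.469  -0.1626  0.086 ] clamp mm -124.9 36.5
sj top pad2 far [ 0.4643 -0.235   0.086 ] clamp mm -122.9 -36.0
rod1 [ 0.4725 -0.1763  0.034 ] clamp mm -120.1 23.2
rod1 [ 0.5336 -0.182   0.034 ] clamp mm -58.8 23.2
rod2 [ 0.4709 -0.2169  0.034 ] clamp mm -118.0 -17.4
rod2 [ 0.5284 -0.2213  0.034 ] clamp mm -60.4 -16.5
fixed pad back top far [ 0.6267 -0.1299  0.086 ] clamp mm 29.1 83.6
fj pad inner back [ 0.6218 -0.1763  0.086 ] clamp mm 28.5 37.0
```

```bash
python3 - <<'E'
from h import *
xc=np.array([np.cos(np.radians(-5.3)),np.sin(np.radians(-5.3)),0]);yc=np.array([-xc[1],xc[0],0]);seat=np.array([.59,-.2105,.024])
p,Rm,st=pose();Q=rack_R(np.radians(-5.3),0)
print(p,Rm.T@(seat-.017*xc+.0097*yc+[0,0,.052]-p),R.from_matrix(Rm.T@Q).as_rotvec().round(4))
E
```

```text
[ 0.5713243  -0.19650822  0.19731311] [0.00248252 0.12130268 0.0033156 ] [0.0035 0.0004 0.0002]
```

Emit:
send_rows:
  targets:
    - [[0,0.0025,0.015,0.0033,0.0035,0,0],[0,0,0.02,0,0,0,0],[0,0,0.02,0,0,0,0],[0,0,0.02,0,0,0,0],[0,0,0.02,0,0,0,0],[0,0,0.015,0,0,0,0],[0,0,0.011,0,0,0,0],[0,0,0,0,0,0,0],[0,0,0,0,0,0,0]]

```text
time: 8.22
ee_pos: [0.5748, -0.1997, 0.0774]
ee_rot: [-0.476, 0.476, -0.522, 0.523]
ft_force: [0.7, 1.1, -3.5]
width: 0.272
```

```bash
cat > chk.py <<'E'
from h import *
import sys
xc=np.array([np.cos(np.radians(-5.3)),np.sin(np.radians(-5.3)),0]);yc=np.array([-xc[1],xc[0],0]);seat=np.array([.59,-.2105,.024])
p,Rm,st=pose();Q=rack_R(np.radians(-5.3),0)
print(st["time"],p.round(4),"clamp",((p-seat)@xc).round(4),((p-seat)@yc).round(4),"err",R.from_matrix(Rm.T@Q).as_rotvec().round(4),st["width"].round(3),st["ft_force"].round(1),st["torque"].round(2))
n=sys.argv[1] if len(sys.argv)>1 else None
if n:
    snap("wrist","wrist"+n);s=snap("side","side"+n)
    cv2.imwrite(f"pics/s{n}z.png",cv2.resize(s["color"][140:270,180:320],None,fx=4.2,fy=4.2,interpolation=cv2.INTER_CUBIC))
E
python3 chk.py 8
```

```text
Traceback (most recent call last):
  File "chk.py", line 5, in <module>
    print(st["time"],p.round(4),"clamp",((p-seat)@xc).round(4),((p-seat)@yc).round(4),"err",R.from_matrix(Rm.T@Q).as_rotvec().round(4),st["width"].round(3),st["ft_force"].round(1),st["torque"].round(2))
                                                                                                                                       ^^^^^^^^^^^^^^^^^
AttributeError: 'float' object has no attribute 'round'
```

```bash
sed -i 's/st\["width"\].round(3)/round(st["width"],3)/' chk.py; python3 chk.py 8
```

```text
8.2167 [ 0.5748 -0.1997  0.0774] clamp -0.0161 0.0093 err [-0.0011  0.0005  0.0009] 0.272 [ 0.7  1.1 -3.5] [-0.01 -0.01  0.  ]
```

View pics/s8z.png

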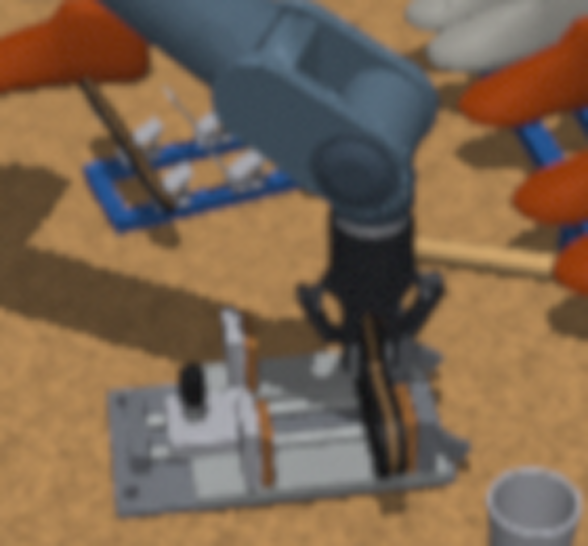

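View pics/wrist8.png

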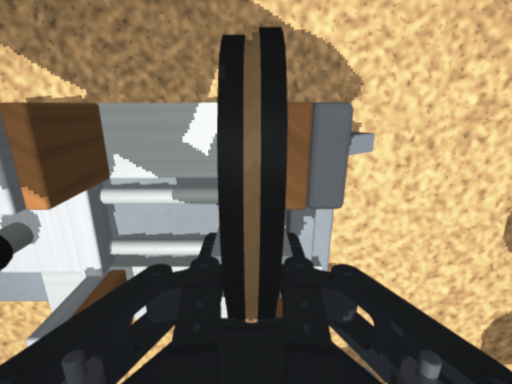

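Emit:
send_rows:
  targets:
    - [[0,0,0.004,0,0,0,0],[0,0,0.003,0,0,0,0],[0,0,0.002,0,0,0,0],[0,0,0,0,0,0,0]]

```text
time: 8.65
ee_pos: [0.5746, -0.2002, 0.0679]
ee_rot: [-0.476, 0.476, -0.522, 0.523]
ft_force: [0.5, 0.2, -3.9]
width: 0.27
```

Emit:
send_rows:
  targets:
    - [[0,0,0.002,0,0,0,0],[0,0,0,0,0,0,0]]

```text
time: 8.82
ee_pos: [0.5748, -0.2003, 0.0661]
ee_rot: [-0.476, 0.476, -0.522, 0.523]
ft_force: [-0.3, 0.5, -2.2]
width: 0.274
```

Emit:
send_rows:
  targets:
    - [[0,0,0.0015,0,0,0,0],[0,0,0,0,0,0,0]]

```text
time: 8.98
ee_pos: [0.5752, -0.2006, 0.0654]
ee_rot: [-0.476, 0.476, -0.522, 0.523]
ft_force: [-2.0, -0.0, 0.5]
width: 0.272
```

Emit:
send_rows:
  targets:
    - [[0,0,0.001,0,0,0,0],[0,0,0,0,0,0,0]]

```text
time: 9.15
ee_pos: [0.5753, -0.2006, 0.0653]
ee_rot: [-0.476, 0.476, -0.522, 0.523]
ft_force: [-3.7, 0.5, 6.5]
width: 0.274
```

Emit:
send_rows:
  targets:
    - [[0,0,0.001,0,0,0,0],[0,0,0,0,0,0,0]]

```text
time: 9.32
ee_pos: [0.5754, -0.2006, 0.0653]
ee_rot: [-0.476, 0.476, -0.522, 0.523]
ft_force: [-6.4, 2.3, 13.6]
width: 0.272
```

Emit:
send_rows:
  targets:
    - [[0,0,-0.001,0.001,0,0,0],[0,0,0,0.001,0,0,0],[0,0,0,0,0,0,0]]

```text
time: 9.57
ee_pos: [0.5774, -0.2009, 0.0653]
ee_rot: [-0.476, 0.476, -0.522, 0.523]
ft_force: [-4.0, 1.3, 8.6]
width: 0.275
```

```bash
python3 chk.py 9
```

```text
9.5667 [ 0.5774 -0.2009  0.0653] clamp -0.0135 0.0084 err [-0.0018  0.0003  0.0016] 0.275 [-4.   1.3  8.6] [0.57 0.75 0.16]
```

View pics/s9z.png

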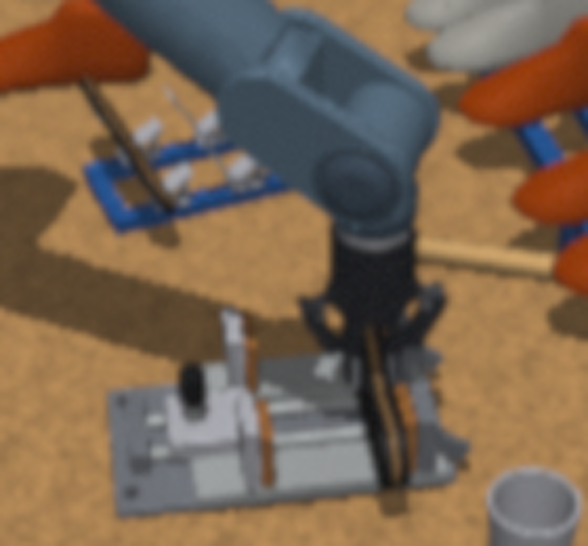

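View pics/wrist9.png

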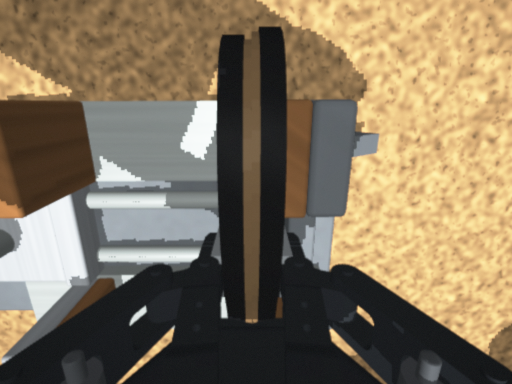

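Emit:
send_rows:
  targets:
    - [[0,0,0,0.001,0,0,0],[0,0,0,0,0,0,0]]

```text
time: 9.83
ee_pos: [0.5774, -0.2009, 0.0653]
ee_rot: [-0.476, 0.477, -0.522, 0.522]
ft_force: [-9.9, 1.1, 12.7]
width: 0.271
```

Emit:
send_rows:
  targets:
    - [[0,0,0,0.001,0,0,0],[0,0,0,0,0,0,0]]

```text
time: 10.0
ee_pos: [0.5774, -0.2009, 0.0653]
ee_rot: [0.475, -0.478, 0.523, -0.522]
ft_force: [-14.7, 2.0, 15.6]
width: 0.271
```

Emit:
send_rows:
  targets:
    - [[0,0,0,-0.0015,0,0,0],[0,0,-0.0015,0,0,0,0],[0,0,0,0,0,0,0]]

```text
time: 10.25
ee_pos: [0.5773, -0.2007, 0.0654]
ee_rot: [-0.476, 0.476, -0.522, 0.523]
ft_force: [-2.0, -0.4, 2.1]
width: 0.275
```

Emit:
send_rows:
  targets:
    - [[40,0,0,0,0,0,0],[60,0,0,0,0,0,0],[60,0,0,0,0,0,0],[60,0,0,0,0,0,0],[60,0,0,0,0,0,0],[60,0,0,0,0,0,0]]

```text
time: 10.75
ee_pos: [0.5775, -0.2006, 0.0654]
ee_rot: [-0.476, 0.476, -0.522, 0.523]
ft_force: [-0.5, 1.2, 0.1]
width: 0.599
```

```bash
python3 chk.py 10
```

```text
10.75 [ 0.5775 -0.2006  0.0654] clamp -0.0133 0.0087 err [-0.0018 -0.0003  0.0012] 0.599 [-0.5  1.2  0.1] [ 0.01 -0.04 -0.06]
```

View pics/s10z.png

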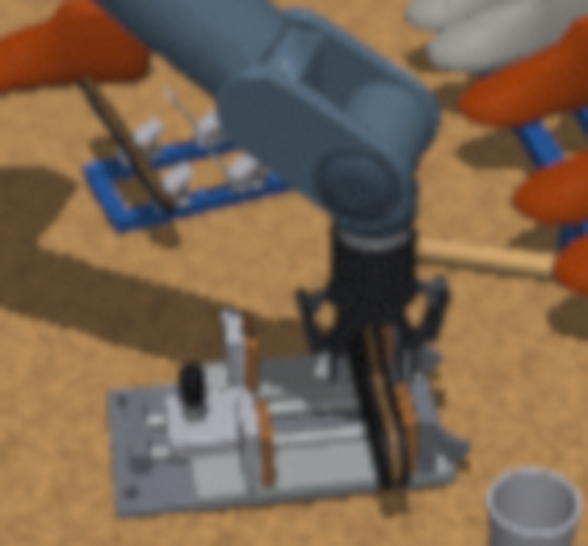

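View pics/wrist10.png

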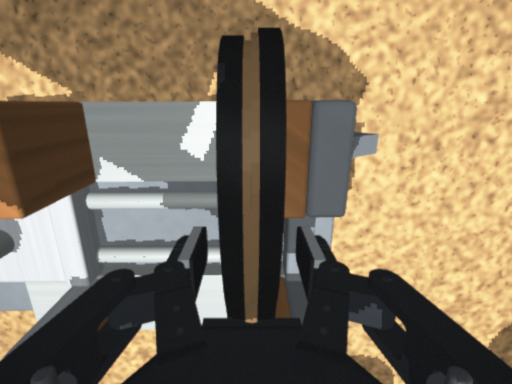

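```bash
python3 - <<'E'
from h import *
from chk import xc,yc,seat
p,Rm,st=pose();print(st["joints"].round(2))
Q=rack_R(np.radians(-5.3)-np.pi/2,0)
Z=np.array([0,0,1.])
kn=np.array([.4173,-.1935,0]); print((kn-seat)@xc,(kn-seat)@yc)
B=kn-.042*xc; print(B)
rows,p1,R1=plan(p,Rm,[(p+.02*Z,Rm),(p+.13*Z,Rm)],60,ds=.022)
print("up");show(rows)
rows,p2,R2=plan(p1,R1,[(B+.195*Z,Q)],0,ds=.025,da=np.radians(6.3));print(len(rows));show(rows)
E
```

```text
10.85 [ 0.5775 -0.2006  0.0654] clamp -0.0134 0.0087 err [-0.0017 -0.0003  0.0012] 0.598 [ 0.1 -0.  -0.3] [ 0.01  0.04 -0.05]
[-0.52  0.38  1.76 -0.    1.01 -0.43]
-0.17353195536306884 0.0009749194171167
[ 0.37547956 -0.18962044  0.        ]
up
[[60,0.0,-0.02,0.0,0.0,0.0,0.0],[60,0.0,-0.018,0.0,0.0,0.0,0.0],[60,0.0,-0.018,0.0,0.0,0.0,0.0],[60,0.0,-0.018,0.0,0.0,0.0,0.0],[60,0.0,-0.019,0.0,0.0,0.0,0.0],[60,0.0,-0.018,0.0,0.0,0.0,0.0],[60,0.0,-0.019,0.0,0.0,0.0,0.0]]
15
[[0,0.001,0.0,-0.013,-0.0,0.105,-0.0],[0,0.002,0.0,-0.013,-0.0,0.105,-0.0],[0,0.003,0.0,-0.013,-0.0,0.105,-0.0],[0,0.005,0.0,-0.013,-0.0,0.105,-0.0],[0,0.006,0.0,-0.012,-0.0,0.105,-0.0],[0,0.007,0.0,-0.011,-0.0,0.105,-0.0],[0,0.008,0.0,-0.011,-0.0,0.105,-0.0],[0,0.009,0.0,-0.01,-0.0,0.104,-0.0],[0,0.011,0.0,-0.009,-0.0,0.105,-0.0],[0,0.011,0.0,-0.007,-0.0,0.104,-0.0],[0,0.012,0.0,-0.006,-0.0,0.105,-0.0],[0,0.013,0.0,-0.005,-0.0,0.104,-0.0],[0,0.013,0.0,-0.004,-0.0,0.105,-0.0],[0,0.013,0.0,-0.002,-0.001,0.104,-0.001],[0,0.014,0.0,-0.001,-0.0,0.105,-0.001]]
```

Emit:
send_rows:
  targets:
    - [[60,0,-0.01,0,0,0,0],[60,0,-0.015,0,0,0,0],[60,0,-0.02,0,0,0,0],[60,0,-0.02,0,0,0,0],[60,0,-0.02,0,0,0,0],[60,0,-0.02,0,0,0,0],[60,0,-0.025,0,0,0,0],[60,0,0,0,0,0,0]]

```text
time: 11.52
ee_pos: [0.58, -0.2019, 0.2023]
ee_rot: [-0.478, 0.475, -0.518, 0.527]
ft_force: [0.8, -1.1, 1.2]
width: 0.6
```

Emit:
send_rows:
  targets:
    - [[0,0.001,0,-0.013,0,0.105,0],[0,0.002,0,-0.013,0,0.105,0],[0,0.003,0,-0.013,0,0.105,0],[0,0.005,0,-0.013,0,0.105,0],[0,0.006,0,-0.012,0,0.105,0],[0,0.007,0,-0.011,0,0.105,0],[0,0.008,0,-0.011,0,0.105,0],[0,0.009,0,-0.01,0,0.104,0],[0,0.011,0,-0.009,0,0.105,0],[0,0.011,0,-0.007,0,0.104,0],[0,0.012,0,-0.006,0,0.105,0],[0,0.013,0,-0.005,0,0.104,0],[0,0.013,0,-0.004,0,0.105,0],[0,0.013,0,-0.002,0,0.104,0],[0,0.014,0,-0.001,0,0.105,0],[0,0,0,0,0,0,0],[0,0,0,0,0,0,0]]

```text
time: 12.93
ee_pos: [0.3752, -0.1897, 0.1953]
ee_rot: [0.031, -0.033, -0.706, 0.707]
ft_force: [-0.2, 0.2, -0.1]
width: 0.0
```

```bash
python3 chk.py 11
```

```text
12.9333 [ 0.3752 -0.1897  0.1953] clamp -0.2158 0.0008 err [-3.4000e-03 -1.5698e+00 -7.0000e-04] 0.0 [-0.2  0.2 -0.1] [ 0.01 -0.02  0.01]
```

View pics/s11z.png

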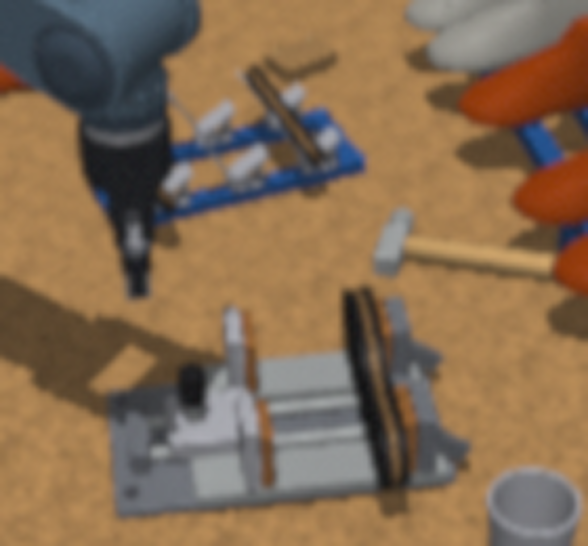

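View pics/wrist11.png

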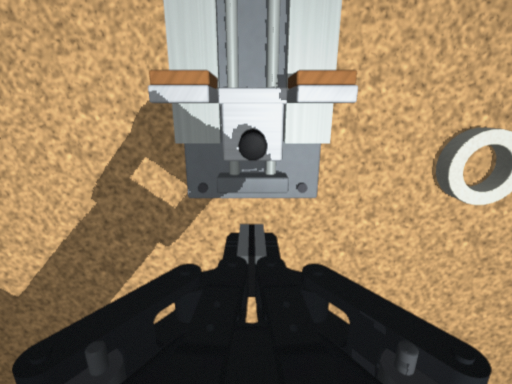

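```bash
python3 - <<'E'
from h import *
s=load("wrist11");seat=np.array([.59,-.2105,.024]);a=np.radians(-5.3);xc=np.array([np.cos(a),np.sin(a),0]);yc=np.array([-xc[1],xc[0],0])
for u,v,z in [(252.5,144.5,.094),(216,70,.086),(290,70,.086),(163,70,.086),(252,190,.04)]:
    q=plane(s,u,v,z);print(q.round(4),(q-seat)@xc,(q-seat)@yc)
E
```

```text
[ 0.4173 -0.1954  0.094 ] -0.17331163374906444 -0.0009215977873636115
[ 0.4798 -0.171   0.086 ] -0.11340370495870404 0.029134977372025025
[ 0.4742 -0.2316  0.086 ] -0.11333988135765516 -0.031672611030988757
[ 0.4837 -0.1277  0.086 ] -0.11344936774234747 0.07263994587100923
[ 0.3593 -0.19    0.04  ] -0.23160934409349282 -0.0008607708694087571
```

Emit:
send_rows:
  targets:
    - [[0,0,0.025,0,0,0,0],[0,0,0.025,0,0,0,0],[0,0,0.025,0,0,0,0],[0,0,0.02,0,0,0,0],[0,0,0.015,0,0,0,0],[0,0,0.01,0,0,0,0],[0,0,0,0,0,0,0]]

```text
time: 13.62
ee_pos: [0.3747, -0.1889, 0.0731]
ee_rot: [-0.033, 0.032, 0.707, -0.706]
ft_force: [0.1, 1.4, 0.3]
width: -0.003
```

```bash
python3 chk.py 12
```

```text
13.6167 [ 0.3747 -0.1889  0.0731] clamp -0.2164 0.0017 err [ 2.7000e-03 -1.5701e+00  3.0000e-04] -0.003 [0.1 1.4 0.3] [-0.    0.03 -0.02]
```

View pics/s12z.png

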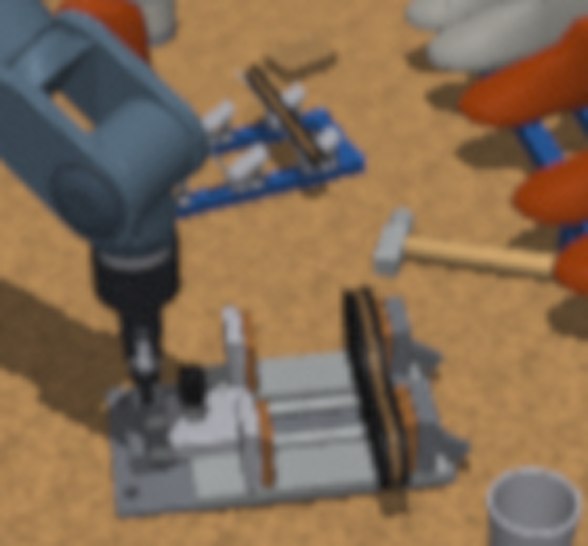

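View pics/wrist12.png

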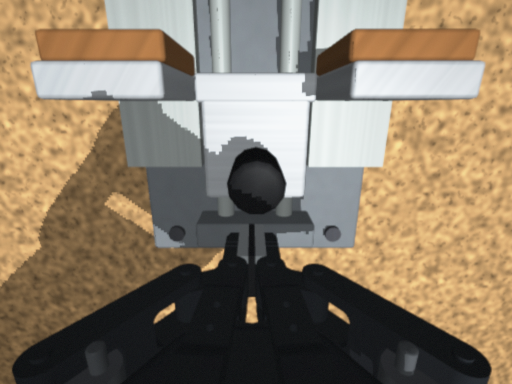

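Emit:
send_rows:
  targets:
    - [[0,-0.008,0,0.001,0,0,0],[0,-0.008,0,0.001,0,0,0],[0,-0.006,0,0,0,0,0],[0,-0.008,0,0,0,0,0],[0,0,0,0,0,0,0]]

```text
time: 14.13
ee_pos: [0.407, -0.1954, 0.0761]
ee_rot: [0.031, -0.034, -0.705, 0.707]
ft_force: [0.6, -0.5, 0.9]
width: 0.001
```

Emit:
send_rows:
  targets:
    - [[0,-0.008,0,0,0,0,0],[0,-0.008,0,0,0,0,0],[0,-0.008,0,0,0,0,0],[0,-0.008,0,0,0,0,0],[0,-0.008,0,0,0,0,0],[0,-0.008,0,0,0,0,0],[0,0,0,0,0,0,0]]

```text
time: 14.72
ee_pos: [0.4549, -0.1996, 0.0756]
ee_rot: [0.031, -0.034, -0.706, 0.707]
ft_force: [0.3, -1.0, -0.1]
width: -0.0
```

```bash
python3 chk.py 13
```

```text
14.7167 [ 0.4549 -0.1996  0.0756] clamp -0.1355 -0.0016 err [-0.0051 -1.571  -0.002 ] -0.0 [ 0.3 -1.  -0.1] [0.04 0.01 0.05]
```

View pics/s13z.png

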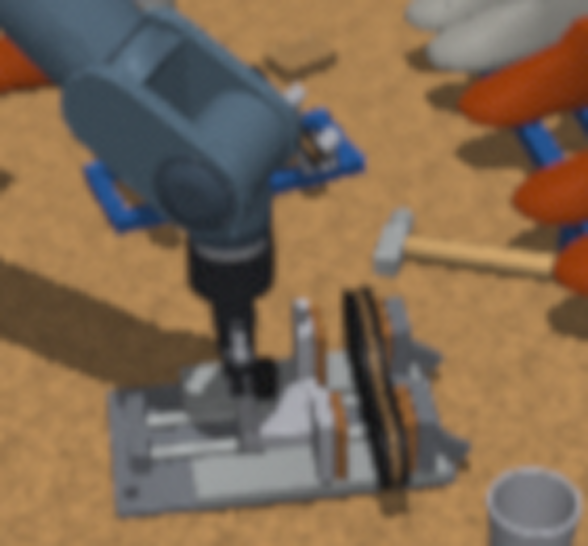

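View pics/wrist13.png

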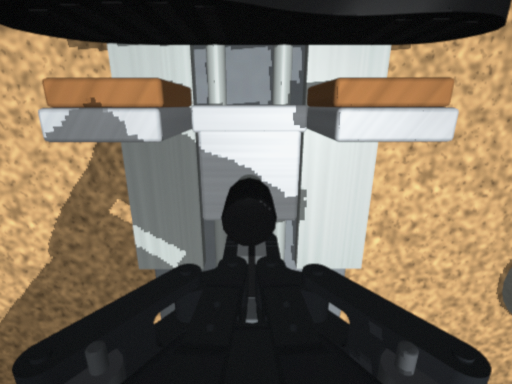

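Emit:
send_rows:
  targets:
    - [[0,-0.007,0,-0.001,0,0,0],[0,-0.007,0,0,0,0,0],[0,-0.004,0,0,0,0,0],[0,0,0,0,0,0,0]]

```text
time: 15.15
ee_pos: [0.4712, -0.1997, 0.075]
ee_rot: [0.032, -0.033, -0.706, 0.707]
ft_force: [-1.1, -0.1, -0.7]
width: 0.003
```

Emit:
send_rows:
  targets:
    - [[0,-0.002,0,0,0,0,0],[0,-0.002,0,0,0,0,0],[0,0,0,0,0,0,0]]

```text
time: 15.4
ee_pos: [0.4748, -0.2, 0.075]
ee_rot: [0.032, -0.033, -0.706, 0.707]
ft_force: [-2.0, -0.7, -0.9]
width: -0.002
```

```bash
python3 chk.py 14
```

```text
15.4 [ 0.4748 -0.2     0.075 ] clamp -0.1157 -0.0002 err [-1.7000e-03 -1.5713e+00 -3.0000e-04] -0.002 [-2.  -0.7 -0.9] [-0.04  0.44  0.02]
```

View pics/wrist14.png

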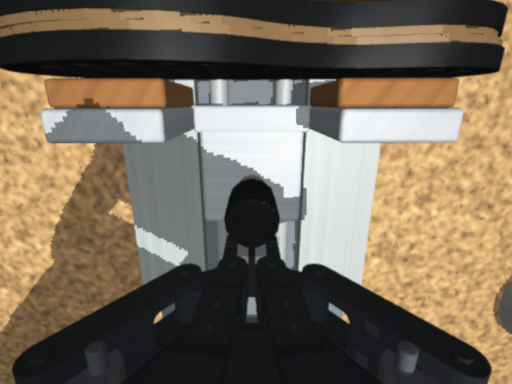

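Emit:
send_rows:
  targets:
    - [[0,-0.002,0,0,0,0,0],[0,-0.002,0,0,0,0,0],[0,0,0,0,0,0,0]]

```text
time: 15.75
ee_pos: [0.4789, -0.2004, 0.0751]
ee_rot: [0.032, -0.033, -0.706, 0.707]
ft_force: [-2.6, 0.2, -1.8]
width: 0.002
```

Emit:
send_rows:
  targets:
    - [[0,-0.0015,0,0,0,0,0],[0,0,0,0,0,0,0]]

```text
time: 15.92
ee_pos: [0.4791, -0.2004, 0.0751]
ee_rot: [0.034, -0.032, -0.706, 0.707]
ft_force: [-10.0, -0.0, 3.9]
width: -0.002
```

Emit:
send_rows:
  targets:
    - [[0,-0.0015,0,0,0,0,0],[0,0,0,0,0,0,0]]

```text
time: 16.08
ee_pos: [0.4791, -0.2004, 0.075]
ee_rot: [-0.035, 0.03, 0.706, -0.706]
ft_force: [-18.1, -0.4, 10.2]
width: -0.003
```

Emit:
send_rows:
  targets:
    - [[0,-0.001,0,0,0,0,0],[0,0,0,0,0,0,0]]

```text
time: 16.25
ee_pos: [0.4792, -0.2004, 0.075]
ee_rot: [-0.036, 0.029, 0.707, -0.706]
ft_force: [-22.1, -0.5, 13.6]
width: -0.001
```

```bash
python3 chk.py 15
```

```text
16.25 [ 0.4792 -0.2004  0.075 ] clamp -0.1113 -0.0001 err [ 0.0078 -1.5697  0.0075] -0.001 [-22.1  -0.5  13.6] [ 0.04  3.26 -0.02]
```

Emit:
send_rows:
  targets:
    - [[0,0.004,0,0,0,0,0],[0,0.008,0,0,0,0,0],[0,0.012,0,0,0,0,0],[0,0.012,-0.005,0,0,0,0],[0,0.01,-0.015,0,0,0,0],[0,0.01,-0.03,0,0,0,0],[0,0.01,-0.03,0,0,0,0],[0,0.01,-0.03,0,0,0,0],[0,0,-0.03,0,0,0,0],[0,0,0,0,0,0,0],[0,0,0,0,0,0,0]]

```text
time: 17.27
ee_pos: [0.4084, -0.1946, 0.2179]
ee_rot: [0.03, -0.036, -0.705, 0.708]
ft_force: [0.1, -0.1, -0.4]
width: -0.001
```

```bash
python3 chk.py 16; python3 -c "
from h import *
s=snap('top','top16');cv2.imwrite('pics/t16z.png',cv2.resize(s['color'][130:270,130:390],None,fx=3,fy=3,interpolation=cv2.INTER_CUBIC))"
```

```text
17.2667 [ 0.4084 -0.1946  0.2179] clamp -0.1823 -0.0009 err [-0.0101 -1.5713 -0.0026] -0.001 [ 0.1 -0.1 -0.4] [ 0.05 -0.03 -0.02]
```

View pics/s16z.png

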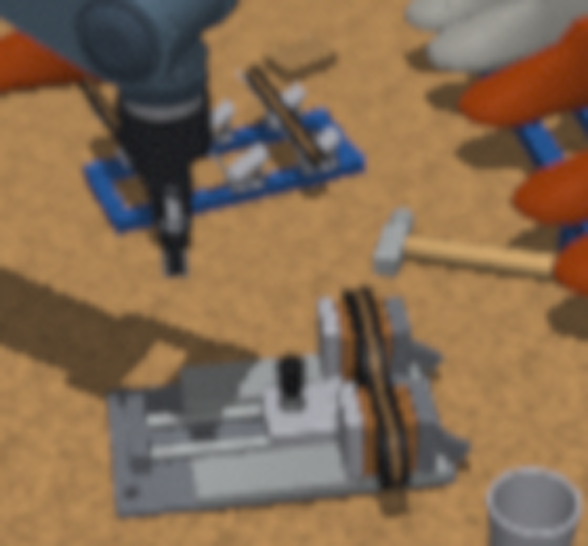

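View pics/wrist16.png

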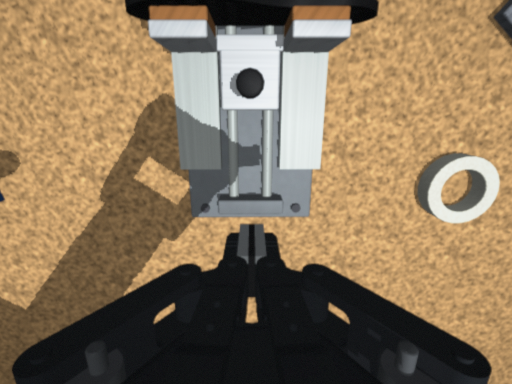

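View pics/t16z.png

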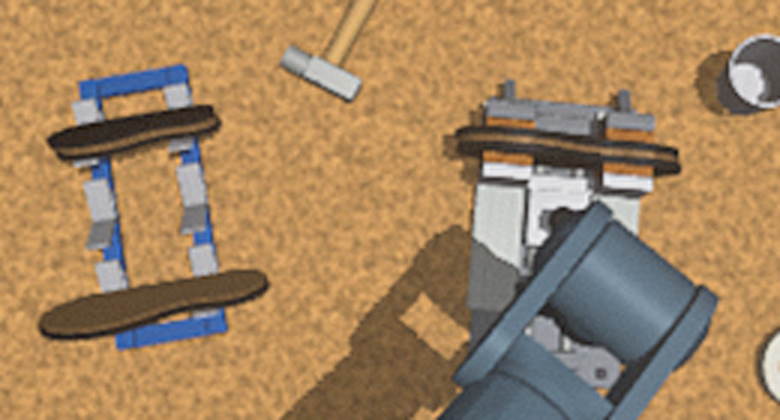

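```bash
python3 -c "
from rig import sign_off
print(sign_off())"
```

```text
the job is handed in; nothing more can be done
None
```

I took both long soles from the middle rest in one grasp and stood them on the clamp bed on their straight edges, against the fixed jaw. I then let go, pushed the sliding jaw up to them by its knob, backed the arm clear and handed the job in at about 17 s.

**Placing:** The bed contact showed as about 14 N upward at tool height 0.065 m, before I let go. The fixed jaw contact then showed as about 15 N sideways.

**Clamping:** The jaw stopped moving against the soles at about 22 N of push. It stopped within 1–2 mm of where a 24 mm gap should put it.

**Last pictures:** They show both soles upright and flat between the jaws, sticking out about equally at both ends. The short pair, the odd sole and the other things in view looked unmoved, and the gripper was clear with no contact force.

**Checks that were off:**
- In the rack the two soles were offset lengthwise by about 3 mm, and they kept that offset in the clamp.
- The arm lagged several millimetres behind its command just before the grasp. I corrected this from the wrist image before closing the fingers.

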